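# Pin the carrier and bring the vacuum pen upright over the substrate

## Task

Get the bonding stage ready for a chip: take the steel locating pin from its grey block and push it fully home in the open hole of the carrier on the stage, so that the carrier is locked, and let go of it. Then draw the vacuum pen out of its sloping stand, turn it upright with its tip down, and finish while still holding it raised and still, with its tip about 25 mm above the middle of the white ceramic substrate; let the pen touch neither the stage nor the carrier, and leave the other things on the bench where they are.

Things in the scene. Friction and masses are not known exactly. Their poses are not given: they have to be found in the camera images.
- pin_head (a point): Centre of the knob of the steel locating pin. The knob is a cylinder 16 mm in diameter and 30 mm tall (15 mm either way); below it is a round shank 8 mm in diameter, 22 mm long, chamfered at the tip. z is the pin's axis, from shank to knob. At the start the pin stands upright in its block, shank in the hole, the knob's underside on the block's top. About 55 g.
- pin_block: Grey block, 50 mm (x) by 86 mm (y) by 30 mm high, fixed to the bench; the pin stands in it 14 mm from the middle towards the block's +y; three tiny brass spare nozzles stand 15 mm high near the -y end. Origin: centre of the underside, on the bench. It may lie left or right of the stage.
- pin_hole (a point): Centre of the mouth of the open pin hole, level with the carrier's top face, 40 mm above the bench. The hole is 9.5 mm in diameter, chamfered, and goes straight down through the 6 mm carrier and 18 mm into the stage. When home, the knob's underside lies on the carrier: the knob's centre is 15 mm above this point. Axes are those of the stage (z up).
- substrate (a point): Centre of the top face of the white ceramic substrate, 30 mm square, in the middle of the aluminium carrier (80 mm x by 124 mm y, 6 mm thick); 41 mm above the bench. The pin hole is 48 mm from it along its +y. The carrier pivots on a fixed dowel at its other end, with up to 3 mm of sideways play at the pin hole until it is pinned.
- stage: The bonding stage, fixed to the bench: dark steel base 112 mm (x) by 160 mm (y), aluminium block 34 mm high with the carrier on it. A fixed dowel 8 mm in diameter stands 1.5 mm proud of the carrier on the -y side of the substrate; two flat clips hold the substrate at its +x and -x edges. Origin: centre of the underside, on the bench.
- pen_stand: Pen stand, fixed to the bench: dark base plate 125 mm by 70 mm by 8 mm and, between two upright cheeks, a black square sleeve 60 mm long whose bore (16.5 mm square inside, walls 4 mm) rises at 45 degrees towards the stand's +x. Origin: on the bench under the stand. It may lie left or right of the stage.
- stand_mouth (a point): Centre of the pen's bore at the upper mouth of the sleeve, 85 mm above the bench; axes are those of the stand (z up; the pen's tail rises from here along +x and +z at 45 degrees).
- pen_handle (a point): Centre of the white handle of the vacuum pen; z is the pen's axis from tip to tail. The handle is 14 mm square, edges rounded, 75 mm long (37.5 mm either way of this point); its sides face along the pen's x and y, and y is level in the stand. The pen is straight, 179 mm long, about 60 g; its centre of mass is about 50 mm from here towards the tip. The tip is 137.5 mm from here along -z.
- pen_tip (a point): Middle of the end face of the 8 mm rubber cup at the pen's tip; z is the pen's axis from tip to tail. From the tip up come a thin needle, a cone, a metal barrel 14 mm square and 50 mm long (inside the sleeve while in the stand), the collar and the handle.
- pen_collar (a point): Point on the pen's axis at the lower face of the collar (22 mm in diameter, 5 mm thick), 95 mm from the tip. In the stand the pen lies at 45 degrees, tail up, its collar resting on the sleeve's mouth and this point at stand_mouth; it must be drawn about 100 mm along its own axis to come free.
- chip_tray: Bystander: black chip tray, 52 mm square, 10 mm high, with small chips.
- loupe: Bystander: black eye loupe, 40 mm across, 34 mm high.
- solvent: Bystander: white bottle, 44 mm across, 100 mm high.
- gel_box: Bystander: clear box with a grey bottom, 60 mm square, 18 mm high.

How it is judged:
By the outcome, as a careful person would: the job done as asked, in the order asked, and still so for the second after the job is handed in, while the arm keeps its last pose, push and grip.
It also fails if it takes over 53 s, if anything falls off the work surface, if the arm or the gripper's body presses on something with over 40 N, if the wrist force passes 120 N, or if a joint passes its speed limit or range.

## Robot

A 6-joint arm with a two-finger parallel gripper is mounted at the origin on the work surface. World frame = base frame: x ahead of the robot, y to its left, z up, the work surface at z = 0. Lengths are in m, angles in rad, forces in N, time in s.
With the tool pointing down it reaches from about 0.2 to 0.875 m from the base axis. Payload 3.4 kg.
Tool frame: the origin (TCP) lies between the finger pads; the fingertips stand 14 mm ahead of it and the grasp point (between the pads) lies 5 mm behind it; z points along the fingers, y is the line along which they close (so a half turn about z gives the same grasp; the last joint's range is limited). The gripper opens to 94 mm and grips with 3 to 60 N. Pads are 16 mm wide; open, the fingers measure 119 mm over their backs; the gripper's body (75 mm by 177 mm) begins 78 mm behind the grasp point.
Start: joints at [1.217, 0.276, 1.505, -0, 1.361, -0.121], TCP at [0.133, 0.56, 0.219] pointing down, gripper open.
Joint ranges: [-2.89, 2.89], [-0.75, 2.08], [0.22, 2.7], [-1.18, 4.32], [0.11, 2.71], [-2.7, 2.7]. Speed limits (rad/s): [2.57, 2.57, 3.14, 3.14, 3.14, 3.14].

## Interface

Orientations are given as a 3x3 rotation matrix whose columns are the frame's x, y, z axes.
In Python, from plant import r, grab_frame gives the robot as it stands.
- The arm moves only by the tool arm_command, never from a script. Its argument "rows" is a list of rows, each a list of 5 numbers: the opening, from 0 (shut) to 1 (fully open), then the shift along the tool's x, y, z in units of 25 mm (1.0 is 25 mm), then the turn about the tool's z in units of 5 degrees (1.0 is 5 degrees). In form: [[grip, x, y, z, spin], ...]. A call has exactly 10 rows; each row is the pose to reach, as a shift and turn from the pose commanded when the call began, along the tool's axes at that moment; what a row does not reach only later rows make up. A row lasts 1/12 s, in which the tool goes at most 41.7 mm and 7.16 degrees, less where a joint would pass 70% of its speed; a pose out of reach is approached as far as the arm can. A call with a gripper value outside its range is refused whole. The fingers move at their own pace and stop on an object; the grip force is fixed at half the most. Time passes only in rows, so rows that repeat a pose let the fingers close, or fill a call up. It gives the time, the measured TCP pose, the force, the opening and the grip force at its end, in the units of the state.
- r.get_obs(): the state, without advancing time (a new reading comes with each control period).
- grab_frame(name): name is "scene" or "top"; returns a dict with "image" (420x560x3 uint8, red, green, blue), "depth" (420x560 float32, m along the optical axis (not along the pixel's ray), 0 where there is no reading), "mtx" (3x3 intrinsics, pixels), "k1" (the pictures are not rectified: a ray, as slopes to the right and down, at radius r is drawn at 1 + k1 r^2 times it, then the intrinsics apply), "eye" and "orientation" of the camera in the world. Camera axes: x right, y down, z forward; pixel columns grow to the right and rows downward; lengths in m; the calibration is good to about 2 mm. A picture is of the moment at which its call begins.
- r.sign_off(): hands the job in; it is judged then, once.
The state is a dict: "time_s": time; "joint_positions": joint angles; "joint_vel": joint speeds; "effort": joint torques, N m; "position": TCP position; "orientation": TCP orientation; "contact_force": force on the tool from outside, world axes, zero at the start; "torque": the same for the moment, N m; "grip_width": finger opening in m; "gripper_force": force on a finger pad.
Only numpy, scipy, OpenCV 4.12 (cv2) and the standard library are available. Lean on these libraries where they do the work, as an engineer would, in place of code of your own. Each camera call takes 0.05 s, during which the arm holds its last target. There are 200 camera calls.

## Working session

There is one attempt and no reset: what is moved stays moved. The work goes in short steps, Python scripts to look and compute and a tool call to move; the robot and the scene stay as the last step left them, time stands still between calls to the robot, and variables do not carry over. Pictures are saved under pics/ and viewed, at most 11 in all, crops included, and the job is handed in when it is done.

Besides the shell and the picture viewer there is one more tool, called after "Emit:" as name([rows], argument=value, ...), one row to a line, values as JSON. arm_command: Moves the arm, as the interface text tells. Its arguments: {"type":"object","properties":{"rows":{"type":"array"}},"required":["rows"]}

```bash
mkdir -p pics; ls; cat > h.py <<'E'
import numpy as np, cv2
from plant import r, grab_frame
def grab(n):
    f=grab_frame(n); np.savez(''+n+'.npz',**f); return f
def save(img,name): cv2.imwrite('pics/'+name,img[...,::-1])
def world(f,u,v,d=None,z=None):
    K=f['mtx'];k=float(f['k1']);p=np.array([(u-K[0,2])/K[0,0],(v-K[1,2])/K[1,1]]);q=p.copy()
    for _ in range(20): q=p/(1+k*(q@q))
    ray=np.array([q[0],q[1],1.]);R=np.array(f['orientation']);e=np.array(f['eye'])
    w=R@ray
    if z is not None: return e+w*(z-e[2])/w[2]
    return e+w*d
def cloud(f):
    K=f['mtx'];k=float(f['k1']);H,W=f['depth'].shape
    u,v=np.meshgrid(np.arange(W),np.arange(H))
    P=np.stack([(u-K[0,2])/K[0,0],(v-K[1,2])/K[1,1]],-1);Q=P.copy()
    for _ in range(20): Q=P/(1+k*(Q**2).sum(-1,keepdims=True))
    ray=np.concatenate([Q,np.ones((H,W,1))],-1)*f['depth'][...,None]
    return ray@np.array(f['orientation']).T+np.array(f['eye'])
E
python3 - <<'E'
from h import *
for n in('scene','top'):
    f=grab(n);save(f['image'],n+'0.png');print(n,f['eye'],f['orientation'],f['mtx'],f['k1'])
o=r.get_obs();print(o)
E
```

```text
pics
scene [1.25996566 0.47479124 0.70260386] [[-0.57765223  0.46775515 -0.66897161]
 [ 0.8162592   0.33725828 -0.46901788]
 [ 0.00623069 -0.81698346 -0.57662744]] [[404.15073944   0.         284.55752467]
 [  0.         404.15073944 216.54560547]
 [  0.           0.           1.        ]] 0.0387771729863846
top [ 0.43578414 -0.02736943  1.30427799] [[-0.00847522 -0.99468592  0.10260653]
 [-0.99983143  0.0101007   0.01533264]
 [-0.01628756 -0.10245929 -0.99460385]] [[477.9854545    0.         278.18235858]
 [  0.         477.9854545  213.32324259]
 [  0.           0.           1.        ]] -0.14438631930750662
{'time_s': 0.1, 'joint_positions': array([ 1.21698242e+00,  2.76556614e-01,  1.50596078e+00, -1.60348094e-05,
        1.36066908e+00, -1.20978903e-01]), 'joint_vel': array([-0.00056449, -0.00287008, -0.00201599, -0.00124745, -0.0013829 ,
        0.00014247]), 'effort': array([ 1.93381486e-03, -4.05450475e+01, -2.37779117e+01,  7.02784932e-02,
        2.98880995e-02, -5.45496380e-05]), 'position': array([0.13251489, 0.55905649, 0.21869526]), 'orientation': array([[-9.73016894e-01,  2.30733255e-01, -5.37512846e-04],
       [ 2.30733813e-01,  9.73015753e-01, -1.50052940e-03],
       [ 1.76786435e-04, -1.58406284e-03, -9.99998730e-01]]), 'contact_force': array([0.64236752, 0.16072458, 0.01181833]), 'torque': array([0.01671209, 0.01986032, 0.01836788]), 'gripper_force': 0.0, 'grip_width': 0.09391316926309176}
```

View pics/top0.png

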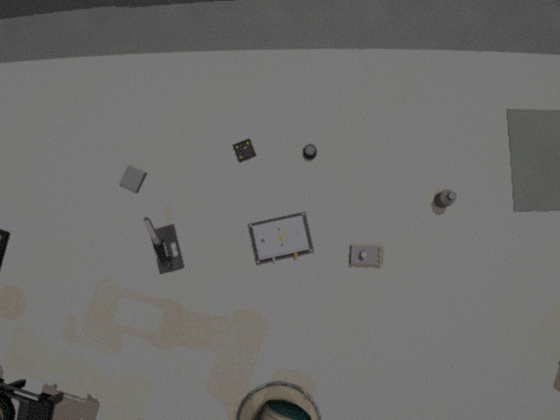

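View pics/scene0.png

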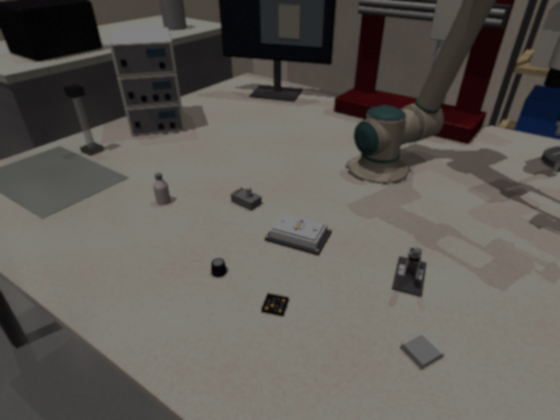

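The top view shows the stage at about (281,238), the pin block at (366,256) and the pen stand at (165,245), with the pen's tail near (147,219). I'll enlarge these next.

```bash
python3 - <<'E'
from h import *
t=dict(np.load('top.npz'));s=dict(np.load('scene.npz'))
def c(f,u,v,w,h,k):
    im=cv2.resize(f['image'][v:v+h,u:u+w],None,fx=k,fy=k,interpolation=cv2.INTER_CUBIC);return np.clip(im.astype(float)*1.6,0,255).astype(np.uint8)
A=np.hstack([c(t,240,205,100,75,4),c(t,130,205,100,75,4)])
A=np.vstack([A,np.hstack([c(t,330,225,100,75,4),c(s,375,235,100,75,4)])])
save(A,'crops.png')
C=cloud(t)
for n,(u0,u1,v0,v1) in dict(stage=(240,325,205,272),block=(340,392,236,275),pen=(130,195,205,280)).items():
    P=C[v0:v1,u0:u1].reshape(-1,3);print(n,np.percentile(P[:,2],[1,10,30,50,70,90,99]).round(4))
E
```

```text
stage [-0.0055 -0.0023  0.0004  0.0034  0.032   0.0413  0.0458]
block [-0.0047 -0.0018  0.0004  0.0025  0.0226  0.0324  0.0605]
pen [-0.0064 -0.0033 -0.001   0.0008  0.0035  0.0439  0.1399]
```

View pics/crops.png

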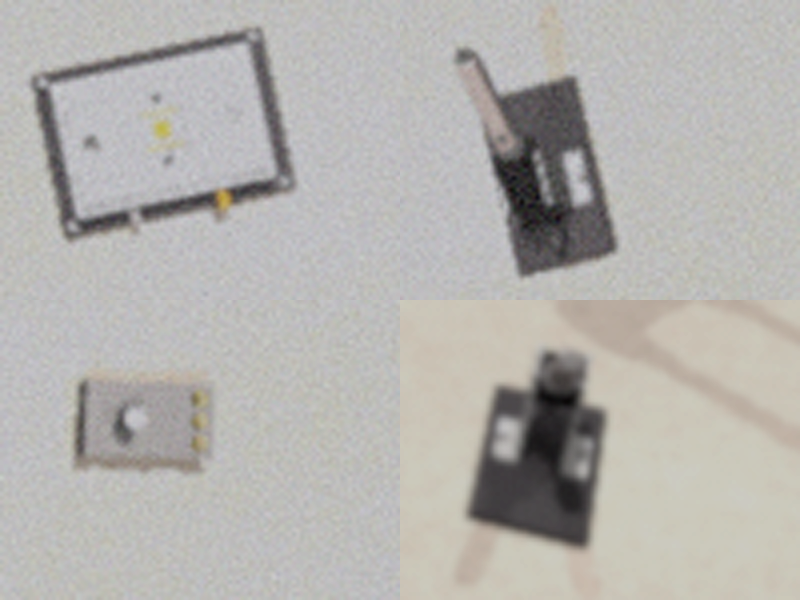

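The crops show the open hole as a dark spot at top px (263,240.5) and the dowel at (298,233). The pin knob is at (363.5,254.5), and the pen's tail is at (146,218) with the collar near (158,241). I'll average several frames for sub-pixel fits.

```bash
python3 - <<'E'
from h import *
for n in('top','scene'):
    fs=[grab_frame(n) for _ in range(6)];f=fs[0]
    f['image']=np.mean([g['image'].astype(float) for g in fs],0);f['depth']=np.median([g['depth'] for g in fs],0);np.savez(n+'.npz',**f)
t=dict(np.load('top.npz'));s=dict(np.load('scene.npz'));C=cloud(t);g=t['image'].mean(-1)
def blob(g,u,v,R,sign):
    w=g[v-R:v+R+1,u-R:u+R+1];b=np.median(w);d=np.clip(sign*(w-b)-0.25*(sign*(w-b)).max(),0,None)
    yy,xx=np.mgrid[v-R:v+R+1,u-R:u+R+1];return (xx*d).sum()/d.sum(),(yy*d).sum()/d.sum()
h=blob(g,263,240,4,-1);print('hole',h,world(t,*h,z=.040))
for n,u,v in(('c1',279,229),('c2',282,245),('dowel',298,233)):
    q=blob(g,u,v,3,-1);print(n,q,world(t,*q,z=.041))
q=blob(t['image'][...,0]-t['image'][...,2],281,237,8,1);print('yellow',q,world(t,*q,z=.041))
k=blob(g,363,254,4,1);print('knob top',k,world(t,*k,z=.060))
# masks -> rects
def rect(m,z,off):
    m=cv2.resize(m.astype(np.uint8),None,fx=1,fy=1);n,l,st,_=cv2.connectedComponentsWithStats(m);i=1+np.argmax(st[1:,4])
    c=cv2.findContours((l==i).astype(np.uint8),0,2)[0][0][:,0]+np.array(off)
    W=np.array([world(t,*p,z=z)[:2] for p in c],np.float32);return cv2.minAreaRect(W)
def lum(u0,u1,v0,v1,th): return g[v0:v1,u0:u1]<th
bg=np.median(g[205:275,240:325]);print('bg',np.median(g[275:290,240:325]),'carrier',g[225:232,265:270].mean(),'frame',g[235:240,250:252].mean())
m=C[195:285,230:340,2]>.022;print('stage z>22',rect(m,.04,(230,195)))
m=g[195:285,230:340]<np.median(g[275:290,240:325])*.7
c=cv2.findContours(cv2.morphologyEx(m.astype(np.uint8),cv2.MORPH_CLOSE,np.ones((3,3))),0,2)[0];c=max(c,key=cv2.contourArea)[:,0]+[230,195]
print('stage dark',cv2.minAreaRect(np.array([world(t,*p,z=.006)[:2] for p in c],np.float32)))
m=C[230:285,335:400,2]>.016;print('block',rect(m,.03,(335,230)))
m=g[200:285,130:200]<np.median(g[275:290,240:325])*.6;print('stand dark',rect(m,.008,(130,200)))
# pen handle points
P=C[205:250,135:175].reshape(-1,3);col=t['image'][205:250,135:175].reshape(-1,3).mean(1)
sel=(P[:,2]>.085)&(P[:,2]<.18);Q=P[sel];c0=Q.mean(0);U,S,V=np.linalg.svd(Q-c0);d=V[0]*np.sign(V[0][2]);print('pen pts',len(Q),c0,d,Q[:,2].min(),Q[:,2].max(), S)
def c(f,u,v,w,h,k): return np.clip(cv2.resize(f['image'][v:v+h,u:u+w],None,fx=k,fy=k,interpolation=cv2.INTER_CUBIC)*1.7,0,255).astype(np.uint8)
A=np.vstack([np.hstack([c(t,250,215,50,37,8),c(t,340,235,50,37,8)]),np.hstack([c(s,270,210,50,37,8),c(t,135,210,50,37,8)])]);save(A,'avg.png')
E
```

```text
hole (np.float64(262.3205574912892), np.float64(240.1305168408827)) [0.49530212 0.03471691 0.04      ]
c1 (np.float64(278.50219298245617), np.float64(229.12646198830407)) [ 0.5240225  -0.00838548  0.041     ]
c2 (np.float64(281.5861846352485), np.float64(244.52550032278887)) [ 0.48318342 -0.01618251  0.041     ]
dowel (np.float64(298.05699481865287), np.float64(233.0949913644214)) [ 0.5129929  -0.06003196  0.041     ]
yellow (np.float64(280.07892039631025), np.float64(236.8537751964469)) [ 0.5035009  -0.01238077  0.041     ]
knob top (np.float64(363.74888628370456), np.float64(254.116060961313)) [ 0.45519691 -0.22992368  0.06      ]
bg 118.83333333333333 carrier 119.98253968253971 frame 75.97777777777779
stage z>22 ((0.4957466721534729, -0.01480255275964737), (0.10545939207077026, 0.1352592259645462), 11.656257629394531)
stage dark ((0.5018163323402405, -0.012333057820796967), (0.11552337557077408, 0.159629225730896), 11.57370662689209)
block ((0.4542567729949951, -0.2421969473361969), (0.08871742337942123, 0.05046454817056656), 88.52995300292969)
stand dark ((0.47684168815612793, 0.30031082034111023), (0.12665660679340363, 0.06894230842590332), 14.784139633178711)
pen pts 256 [0.508087   0.30830911 0.11285035] [0.73097551 0.19596052 0.65366221] 0.08508238718932648 0.1485059944559486 [0.48498336 0.09094857 0.05360379]
```

View pics/avg.png

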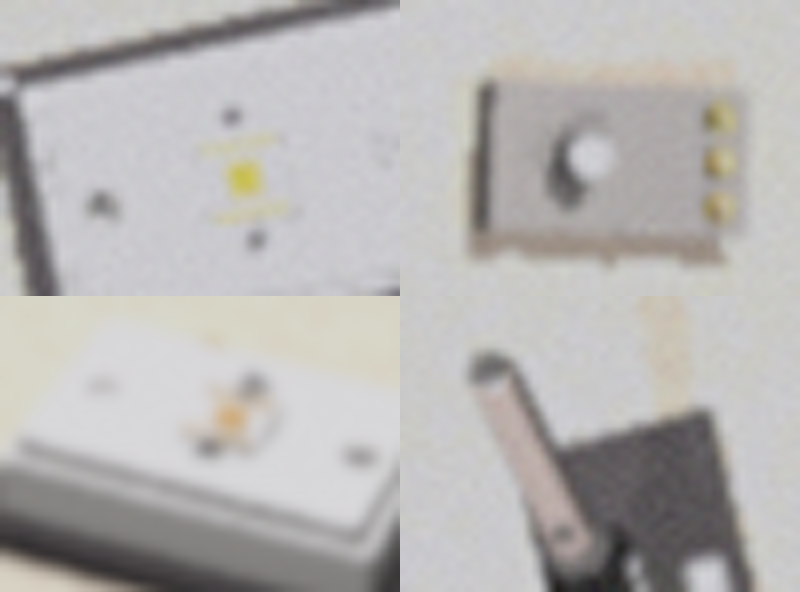

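Averaged frames give the knob top at crop px (592,157) and the hole dark spot at (102,203). The pen axis has a yaw of about 15° with its tail at crop px (490,372). I'm going to the pin with the closing line along world x, which keeps the fingers clear of the nozzles.

Emit:
arm_command([
  [1,-19.84,-27.73,0,15.6],
  [1,-19.84,-27.73,0,15.6],
  [1,-19.84,-27.73,0,15.6],
  [1,-19.84,-27.73,0,15.6],
  [1,-19.84,-27.73,0,15.6],
  [1,-19.84,-27.73,0,15.6],
  [1,-19.84,-27.73,0,15.6],
  [1,-19.84,-27.73,0,15.6],
  [1,-19.84,-27.73,0,15.6],
  [1,-19.84,-27.73,0,15.6],
])

```text
time_s: 1.53
position: [0.2905, 0.1721, 0.2199]
orientation: [[-0.083, 0.997, 0.002], [0.997, 0.083, 0.001], [0.0, 0.002, -1.0]]
contact_force: [1.4, -0.5, -0.5]
grip_width: 0.0942
gripper_force: 0.0
```

```bash
cat >> h.py <<'E'
def to(p,yaw=None):
    o=r.get_obs();R=np.array(o['orientation']);d=R.T@(np.array(p)-o['position'])/.025
    y=np.degrees(np.arctan2(R[1,0],R[0,0]));s=0 if yaw is None else -((yaw-y+180)%360-180)/5
    print('t',round(o['time_s'],2),'pos',o['position'].round(4),'yaw',y.round(2),'F',o['contact_force'].round(1),'w',o['grip_width'],'g',o['gripper_force'],'-> cmd',d.round(3),'spin',round(s,2),'tz',R[:,2].round(3))
E
python3 - <<'E'
from h import *
to([.4552,-.2299,.12],88.5)
t=dict(np.load('top.npz'));s=dict(np.load('scene.npz'))
print('tail',world(t,145.75,219,z=.144),world(t,145.75,219,z=.15))
E
```

```text
t 1.53 pos [0.2905 0.1721 0.2199] yaw 94.74 F [ 1.4 -0.5 -0.5] w 0.09424165802812495 g 0.0 -> cmd [-16.573   5.229   3.995] spin 1.25 tz [ 0.002  0.001 -1.   ]
tail [0.54467849 0.31869262 0.144     ] [0.54411538 0.31690307 0.15      ]
```

Emit:
arm_command([
  [0.6,-16.6,5.2,0,1.3],
  [0.6,-16.6,5.2,0,1.3],
  [0.6,-16.6,5.2,0,1.3],
  [0.6,-16.6,5.2,0,1.3],
  [0.6,-16.6,5.2,0,1.3],
  [0.6,-16.6,5.2,1,1.3],
  [0.6,-16.6,5.2,2,1.3],
  [0.6,-16.6,5.2,3,1.3],
  [0.6,-16.6,5.2,4,1.3],
  [0.6,-16.6,5.2,4,1.3],
])

```text
time_s: 2.37
position: [0.4433, -0.1969, 0.143]
orientation: [[0.027, 1.0, 0.002], [1.0, -0.027, -0.001], [-0.001, 0.002, -1.0]]
contact_force: [0.1, 0.7, 0.5]
grip_width: 0.0564
gripper_force: 0.0
```

```bash
python3 - <<'E'
from h import *
to([.4552,-.2299,.047],88.5)
s=grab('scene')
def pj(p):
    R=np.array(s['orientation']);c=R.T@(np.array(p)-s['eye']);q=c[:2]/c[2];q=q*(1+float(s['k1'])*(q@q));K=s['mtx'];return K[0,0]*q[0]+K[0,2],K[1,1]*q[1]+K[1,2]
print(pj([.4552,-.2299,.06]),pj(r.get_obs()['position']))
save(np.clip(cv2.resize(s['image'][130:220,190:310],None,fx=6,fy=6,interpolation=cv2.INTER_CUBIC)*1.5,0,255).astype(np.uint8),'g1.png')
E
```

```text
t 2.37 pos [ 0.4433 -0.1969  0.143 ] yaw 88.47 F [0.1 0.7 0.5] w 0.05642437936333248 g 0.0 -> cmd [-1.303  0.503  3.843] spin -0.01 tz [ 0.002 -0.001 -1.   ]
(np.float64(247.2537716223007), np.float64(187.47660770972124)) (np.float64(255.706125396877), np.float64(165.91070356398103))
```

View pics/g1.png

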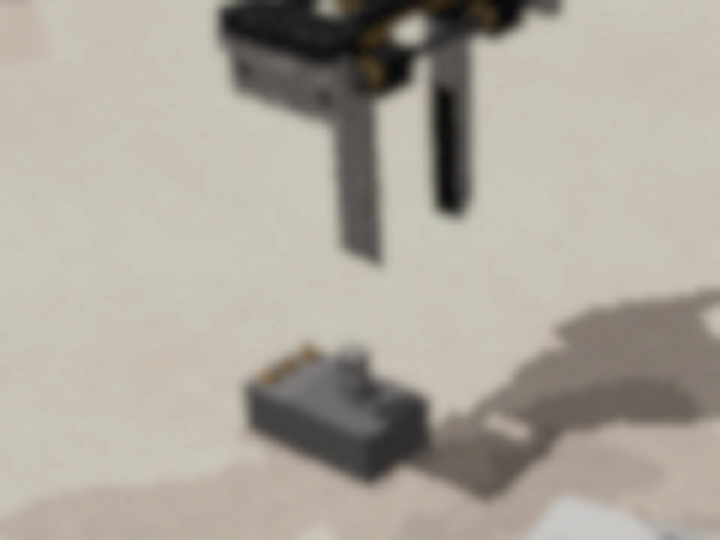

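The scene view shows the arm still on its way and the knob at crop (350,350), about 1 px from my prediction, so the knob estimate agrees in both cameras. I'm lowering onto it.

Emit:
arm_command([
  [0.5,-1.3,0.5,0,0],
  [0.5,-1.3,0.5,0,0],
  [0.5,-1.3,0.5,0.5,0],
  [0.45,-1.3,0.5,1.2,0],
  [0.45,-1.3,0.5,2,0],
  [0.45,-1.3,0.5,2.6,0],
  [0.45,-1.3,0.5,3.2,0],
  [0.45,-1.3,0.5,3.7,0],
  [0.45,-1.3,0.5,3.7,0],
  [0.45,-1.3,0.5,3.7,0],
])

```text
time_s: 3.25
position: [0.4539, -0.2266, 0.0508]
orientation: [[0.025, 1.0, -0.001], [1.0, -0.025, 0.001], [0.001, -0.001, -1.0]]
contact_force: [0.4, -0.1, 0.2]
grip_width: 0.0423
gripper_force: 0.0
```

```bash
python3 - <<'E'
from h import *
to([.4552,-.2299,.047],88.5)
E
```

```text
t 3.25 pos [ 0.4539 -0.2266  0.0508] yaw 88.56 F [ 0.4 -0.1  0.2] w 0.04232723299552658 g 0.0 -> cmd [-0.13   0.057  0.15 ] spin 0.01 tz [-0.001  0.001 -1.   ]
```

Emit:
arm_command([
  [0.45,-0.13,0.06,0.12,0],
  [0.45,-0.13,0.06,0.12,0],
  [0.3,-0.13,0.06,0.12,0],
  [0.25,-0.13,0.06,0.12,0],
  [0.2,-0.13,0.06,0.12,0],
  [0.1,-0.13,0.06,0.12,0],
  [0,-0.13,0.06,0.12,0],
  [0,-0.13,0.06,0.12,0],
  [0,-0.13,0.06,0.12,0],
  [0,-0.13,0.06,0.12,0],
])

```text
time_s: 4.08
position: [0.4555, -0.2305, 0.048]
orientation: [[0.025, 1.0, 0.0], [1.0, -0.025, -0.0], [-0.0, 0.0, -1.0]]
contact_force: [-1.3, -0.1, 2.8]
grip_width: 0.0152
gripper_force: 30.0
```

```bash
python3 - <<'E'
from h import *
to([.4552,-.2299,.047],88.5)
E
```

```text
t 4.08 pos [ 0.4555 -0.2305  0.048 ] yaw 88.55 F [-1.3 -0.1  2.8] w 0.015245961731669576 g 29.999865889549255 -> cmd [ 0.024 -0.013  0.039] spin 0.01 tz [ 0. -0. -1.]
```

Emit:
arm_command([
  [0,0,0,-0.5,0],
  [0,0,0,-1,0],
  [0,0,0,-1.6,0],
  [0,0,0,-2.4,0],
  [0,0,0,-3.2,0],
  [0,0,0,-3.2,0],
  [0,2,0.6,-3.2,-1],
  [0,5,1.3,-3.2,-2.5],
  [0,10.6,1.3,-3.2,-2.5],
  [0,10.6,1.3,-3.2,-2.5],
])

```text
time_s: 4.92
position: [0.4861, -0.0661, 0.1267]
orientation: [[-0.19, 0.982, -0.001], [0.982, 0.19, 0.001], [0.001, -0.001, -1.0]]
contact_force: [0.6, 0.2, -1.4]
grip_width: 0.0153
gripper_force: 30.0
```

```bash
python3 - <<'E'
from h import *
to([.4949,.0342,.095],101.3)
E
```

```text
t 4.92 pos [ 0.4861 -0.0661  0.1267] yaw 100.98 F [ 0.6  0.2 -1.4] w 0.0152670084081102 g 29.99637544155121 -> cmd [3.87  1.111 1.268] spin -0.06 tz [-0.001  0.001 -1.   ]
```

Emit:
arm_command([
  [0,3,1.1,0,0],
  [0,3,1.1,0,0],
  [0,3,1.1,0,0],
  [0,3,1.1,0.6,0],
  [0,3,1.1,0.6,0],
  [0,3,1.1,0.6,0],
  [0,3,1.1,0.6,0],
  [0,3,1.1,0.6,0],
  [0,3,1.1,0.6,0],
  [0,3,1.1,0.6,0],
])

```text
time_s: 5.75
position: [0.4992, 0.0107, 0.1131]
orientation: [[-0.19, 0.982, 0.001], [0.982, 0.19, -0.0], [-0.0, 0.001, -1.0]]
contact_force: [0.1, 0.3, -0.5]
grip_width: 0.0156
gripper_force: 30.0
```

```bash
python3 - <<'E'
from h import *
to([.4949,.0342,.095],101.3)
E
```

```text
t 5.75 pos [0.4992 0.0107 0.1131] yaw 100.98 F [ 0.1  0.3 -0.5] w 0.015574149634669649 g 29.99813675880432 -> cmd [0.957 0.01  0.725] spin -0.06 tz [ 0.001 -0.    -1.   ]
```

Emit:
arm_command([
  [0,0.96,0.01,0,0],
  [0,0.96,0.01,0.3,0],
  [0,0.96,0.01,0.5,0],
  [0,0.96,0.01,0.8,0],
  [0,0.96,0.01,0.8,0],
  [0,0.96,0.01,0.8,0],
  [0,0.96,0.01,0.8,0],
  [0,0.96,0.01,0.8,0],
  [0,0.96,0.01,0.8,0],
  [0,0.96,0.01,0.8,0],
])

```text
time_s: 6.58
position: [0.4948, 0.0348, 0.093]
orientation: [[-0.191, 0.982, 0.001], [0.982, 0.191, 0.0], [-0.0, 0.001, -1.0]]
contact_force: [-0.1, -0.1, -0.7]
grip_width: 0.0151
gripper_force: 30.0
```

```bash
python3 - <<'E'
from h import *
to([.4949,.0342,.085],101.3)
fs=[grab_frame('scene') for _ in range(4)];s=fs[0];im=np.mean([f['image'].astype(float) for f in fs],0)
def pj(p):
    R=np.array(s['orientation']);c=R.T@(np.array(p)-s['eye']);q=c[:2]/c[2];q=q*(1+float(s['k1'])*(q@q));K=s['mtx'];return np.array([K[0,0]*q[0]+K[0,2],K[1,1]*q[1]+K[1,2]])
p=r.get_obs()['position']
print((pj([.4946,.0348,.04])-[265,190]+.5)*10,'tip pred',(pj(p+[0,0,-.04])-[265,190]+.5)*10)
save(np.clip(cv2.resize(im[190:245,265:345],None,fx=10,fy=10,interpolation=cv2.INTER_CUBIC)*1.6,0,255).astype(np.uint8),'g2.png')
E
```

```text
t 6.58 pos [0.4948 0.0348 0.093 ] yaw 101.03 F [-0.1 -0.1 -0.7] w 0.015092841244320783 g 29.9981090426445 -> cmd [-0.023  0.001  0.321] spin -0.05 tz [ 0.001  0.    -1.   ]
[490.19161835 398.81468803] tip pred [492.67277155 360.87715137]
```

View pics/g2.png

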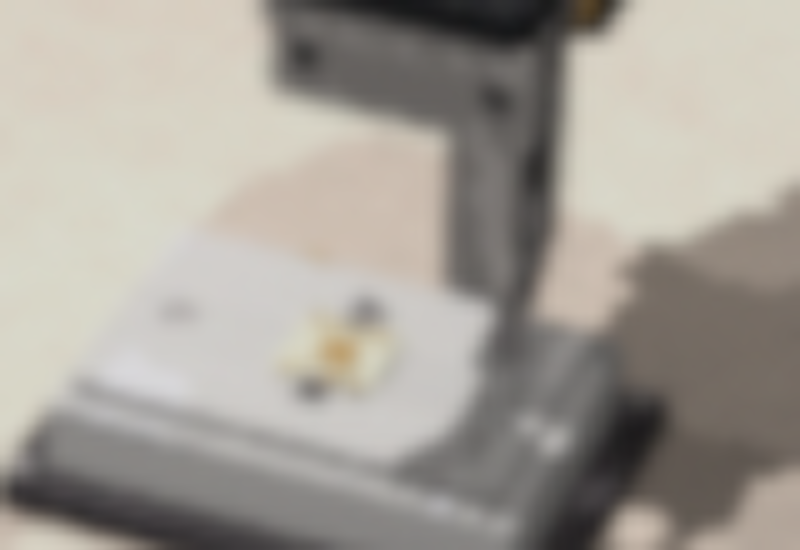

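The view shows the pin hanging over the carrier's +y end, with its tip near (507,350) in shadow above the hole region. The rest goes by feel, lowering gently.

Emit:
arm_command([
  [0,0,0,0.2,0],
  [0,0,0,0.35,0],
  [0,0,0,0.45,0],
  [0,0,0,0.5,0],
  [0,0,0,0.55,0],
  [0,0,0,0.6,0],
  [0,0,0,0.65,0],
  [0,0,0,0.65,0],
  [0,0,0,0.65,0],
  [0,0,0,0.65,0],
])

```text
time_s: 7.62
position: [0.4946, 0.0347, 0.0766]
orientation: [[-0.192, 0.981, 0.0], [0.981, 0.192, -0.0], [-0.0, 0.0, -1.0]]
contact_force: [0.3, -1.6, -1.9]
grip_width: 0.0154
gripper_force: 30.0
```

Emit:
arm_command([
  [0,0,0,0.05,0],
  [0,0,0,0.1,0],
  [0,0,0,0.15,0],
  [0,0,0,0.2,0],
  [0,0,0,0.25,0],
  [0,0,0,0.3,0],
  [0,0,0,0.3,0],
  [0,0,0,0.3,0],
  [0,0,0,0.3,0],
  [0,0,0,0.3,0],
])

```text
time_s: 8.45
position: [0.494, 0.0346, 0.0687]
orientation: [[-0.192, 0.981, -0.001], [0.981, 0.192, -0.0], [-0.0, -0.001, -1.0]]
contact_force: [-0.7, -4.6, -2.1]
grip_width: 0.0153
gripper_force: 30.0
```

The pin is now in the stage hole. The force is −4.6 N in y, so I'll ease 0.6 mm toward −y and continue down.

Emit:
arm_command([
  [0,-0.02,0,0,0],
  [0,-0.025,0,0.1,0],
  [0,-0.025,0,0.2,0],
  [0,-0.025,0,0.3,0],
  [0,-0.025,0,0.38,0],
  [0,-0.025,0,0.44,0],
  [0,-0.025,0,0.48,0],
  [0,-0.025,0,0.5,0],
  [0,-0.025,0,0.5,0],
  [0,-0.025,0,0.5,0],
])

```text
time_s: 9.28
position: [0.4943, 0.0342, 0.0577]
orientation: [[-0.192, 0.981, -0.0], [0.981, 0.192, -0.0], [-0.0, -0.0, -1.0]]
contact_force: [-5.1, -4.4, 13.4]
grip_width: 0.0154
gripper_force: 30.0
```

Emit:
arm_command([
  [0,-0.01,0,0.03,0],
  [0,-0.01,0,0.05,0],
  [0,-0.01,0,0.05,0],
  [0,-0.01,0,0.05,0],
  [0.2,-0.01,0,0.03,0],
  [0.25,-0.01,0,0,0],
  [0.3,-0.01,0,-0.1,0],
  [0.3,-0.01,0,-0.4,0],
  [0.3,-0.01,0,-1,0],
  [0.3,-0.01,0,-2,0],
])

```text
time_s: 10.12
position: [0.4935, 0.0345, 0.1055]
orientation: [[-0.191, 0.982, -0.004], [0.982, 0.191, 0.001], [0.002, -0.004, -1.0]]
contact_force: [0.9, 0.2, -0.6]
grip_width: 0.028
gripper_force: 0.0
```

```bash
python3 - <<'E'
from h import *
to([.5155,.312,.22],15)
E
```

```text
t 10.12 pos [0.4935 0.0345 0.1055] yaw 101.02 F [ 0.9  0.2 -0.6] w 0.028035981080954352 g 0.0 -> cmd [10.734  2.969 -4.571] spin 17.2 tz [-0.004  0.001 -1.   ]
```

The pin is released at home depth. Now for the pen: the handle axis is near (.518,.311,.115), yaw 15°, and I'll grasp about 15 mm tailward of the handle centre.

Emit:
arm_command([
  [0.3,0,0,-2,1.4],
  [0.5,0,0,-4,2.8],
  [0.5,2,0.6,-5,5],
  [0.5,6,2,-5,8],
  [0.5,11,3.3,-5,12],
  [0.5,11,3.3,-5,17.2],
  [0.5,11,3.3,-5,17.2],
  [0.5,11,3.3,-5,17.2],
  [0.5,11,3.3,-5,17.2],
  [0.5,11,3.3,-5,17.2],
])

```text
time_s: 10.95
position: [0.5232, 0.3242, 0.232]
orientation: [[0.838, 0.545, 0.001], [0.545, -0.838, 0.003], [0.003, -0.002, -1.0]]
contact_force: [0.3, 0.1, 0.4]
grip_width: 0.0473
gripper_force: 0.0
```

Emit:
arm_command([
  [0.5,0,0,0,3],
  [0.5,0,0,0,3],
  [0.5,0,0,0,3],
  [0.5,0,0,0,3],
  [0.5,0,0,0,3],
  [0.5,0,0,0,3],
  [0.5,0,0,0,3],
  [0.5,0,0,0,3],
  [0.5,0,0,0,3],
  [0.5,0,0,0,3],
])

```text
time_s: 11.78
position: [0.5231, 0.3196, 0.2317]
orientation: [[0.949, 0.314, 0.0], [0.314, -0.949, 0.0], [0.0, -0.0, -1.0]]
contact_force: [0.4, -0.5, 0.9]
grip_width: 0.0471
gripper_force: 0.0
```

```bash
python3 - <<'E'
from h import *
to([.5282,.3139,.1206],15)
t=grab('top');save(np.clip(cv2.resize(t['image'][200:275,225:315],None,fx=4,fy=4,interpolation=cv2.INTER_CUBIC)*1.6,0,255).astype(np.uint8),'g3.png')
E
```

```text
t 11.78 pos [0.5231 0.3196 0.2317] yaw 18.29 F [ 0.4 -0.5  0.9] w 0.047115439821348734 g 0.0 -> cmd [0.122 0.28  4.443] spin 0.66 tz [ 0.  0. -1.]
```

View pics/g3.png

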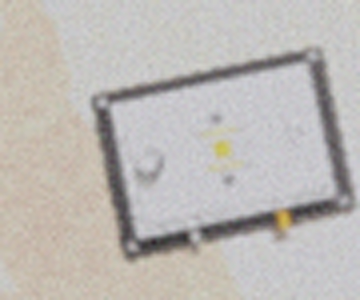

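The top view shows the bright knob standing in the hole at crop (150,162), and the substrate centre at (222,149), so the pin stayed. I'm lowering onto the pen handle.

Emit:
arm_command([
  [0.5,0.12,0.28,1,0.66],
  [0.5,0.12,0.28,2,0.66],
  [0.5,0.12,0.28,3,0.66],
  [0.5,0.12,0.28,3.8,0.66],
  [0.5,0.12,0.28,4.3,0.66],
  [0.5,0.12,0.28,4.44,0.66],
  [0.5,0.12,0.28,4.44,0.66],
  [0.5,0.12,0.28,4.44,0.66],
  [0.5,0.12,0.28,4.44,0.66],
  [0.5,0.12,0.28,4.44,0.66],
])

```text
time_s: 12.67
position: [0.5289, 0.3144, 0.1219]
orientation: [[0.966, 0.259, 0.002], [0.259, -0.966, 0.001], [0.003, -0.0, -1.0]]
contact_force: [-0.6, 1.1, 0.9]
grip_width: 0.0472
gripper_force: 0.0
```

Emit:
arm_command([
  [0.4,0,0,0,0],
  [0.3,0,0,0,0],
  [0.25,0,0,0,0],
  [0.2,0,0,0,0],
  [0.15,0,0,0,0],
  [0.1,0,0,0,0],
  [0,0,0,0,0],
  [0,0,0,0,0],
  [0,0,0,0,0],
  [0,0,0,0,0],
])

```text
time_s: 13.5
position: [0.5278, 0.3147, 0.1206]
orientation: [[0.966, 0.258, -0.0], [0.258, -0.966, 0.001], [-0.0, -0.001, -1.0]]
contact_force: [-1.1, 4.3, 0.5]
grip_width: 0.0138
gripper_force: 29.7
```

Grasped at 13.8 mm. I'll draw it about 85 mm along its axis, so the needle's tip stays just in the mouth, and use the mouth edge as the stop to swing the pen upright in the pads.

Emit:
arm_command([
  [0,0.1,-0.02,-0.1,0],
  [0,0.3,-0.02,-0.3,0],
  [0,0.6,-0.02,-0.6,0],
  [0,1,-0.02,-1,0],
  [0,1.4,-0.02,-1.4,0],
  [0,1.8,-0.02,-1.8,0],
  [0,2.1,-0.02,-2.1,0],
  [0,2.4,-0.02,-2.4,0],
  [0,2.4,-0.02,-2.4,0],
  [0,2.4,-0.02,-2.4,0],
])

```text
time_s: 14.33
position: [0.587, 0.3291, 0.1809]
orientation: [[0.966, 0.258, 0.002], [0.258, -0.966, -0.001], [0.001, 0.002, -1.0]]
contact_force: [-0.5, -0.6, -0.8]
grip_width: 0.0137
gripper_force: 29.9
```

```bash
python3 - <<'E'
from h import *
to([.5282,.3139,.1206],15)
s=grab('scene');t=grab('top')
f=lambda i:np.clip(cv2.resize(i,None,fx=5,fy=5,interpolation=cv2.INTER_CUBIC)*1.5,0,255).astype(np.uint8)
save(np.hstack([f(s['image'][200:310,370:450]),f(t['image'][175:285,125:205])]),'g4.png')
E
```

```text
t 14.33 pos [0.587  0.3291 0.1809] yaw 14.98 F [-0.5 -0.6 -0.8] w 0.013680105194478357 g 29.891242682933807 -> cmd [-2.433 -0.025  2.41 ] spin -0.0 tz [ 0.002 -0.001 -1.   ]
```

View pics/g4.png

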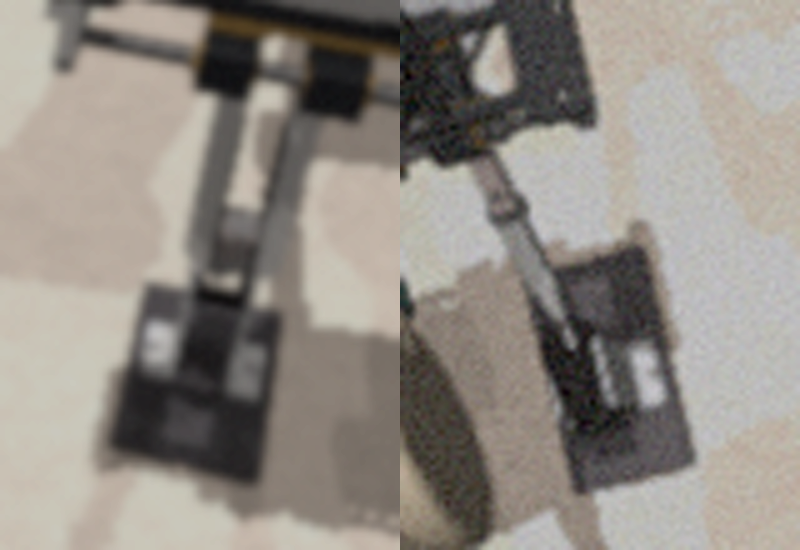

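The needle's end is just in the mouth at right-panel (572,340), and the pen is still held at 45°. Now the swing in an arc about the mouth edge, watching the force.

Emit:
arm_command([
  [0,-0.1,0,-0.08,0],
  [0,-0.25,0,-0.2,0],
  [0,-0.4,0,-0.35,0],
  [0,-0.6,0,-0.5,0],
  [0,-0.8,0,-0.64,0],
  [0,-1,0,-0.76,0],
  [0,-1.2,0,-0.87,0],
  [0,-1.3,0,-0.9,0],
  [0,-1.3,0,-0.9,0],
  [0,-1.3,0,-0.9,0],
])

```text
time_s: 15.27
position: [0.5543, 0.3216, 0.2034]
orientation: [[0.966, 0.259, 0.0], [0.259, -0.966, 0.0], [0.0, -0.0, -1.0]]
contact_force: [2.2, 1.4, -1.4]
grip_width: 0.014
gripper_force: 30.0
```

Emit:
arm_command([
  [0,-0.3,0,-0.17,0],
  [0,-0.7,0,-0.34,0],
  [0,-1,0,-0.45,0],
  [0,-1.37,0,-0.57,0],
  [0,-1.7,0,-0.65,0],
  [0,-2.1,0,-0.7,0],
  [0,-2.4,0,-0.74,0],
  [0,-2.7,0,-0.76,0],
  [0,-2.85,0,-0.76,0],
  [0,-2.85,0,-0.76,0],
])

```text
time_s: 16.1
position: [0.4848, 0.303, 0.2226]
orientation: [[0.966, 0.259, 0.0], [0.259, -0.966, 0.0], [0.0, -0.0, -1.0]]
contact_force: [2.8, 1.3, 2.0]
grip_width: 0.0138
gripper_force: 30.0
```

```bash
cat >> h.py <<'E'
def pj(s,p):
    R=np.array(s['orientation']);c=R.T@(np.array(p)-s['eye']);q=c[:2]/c[2];q=q*(1+float(s['k1'])*(q@q));K=s['mtx'];return np.array([K[0,0]*q[0]+K[0,2],K[1,1]*q[1]+K[1,2]])
E
python3 - <<'E'
from h import *
to([.5,.3,.1206],15)
s=grab('scene')
p=r.get_obs()['position']+[0,0,.005]
a=pj(s,p);b=pj(s,p-[0,0,.1525]);print('upright pred from',(a-[360,170]+.5)*6,'tip',(b-[360,170]+.5)*6)
save(np.clip(cv2.resize(s['image'][170:270,360:460],None,fx=6,fy=6,interpolation=cv2.INTER_CUBIC)*1.5,0,255).astype(np.uint8),'g5.png')
E
```

```text
t 16.1 pos [0.4848 0.303  0.2226] yaw 15.0 F [2.8 1.3 2. ] w 0.013753149126024015 g 29.999817609786987 -> cmd [0.557 0.276 4.079] spin 0.0 tz [ 0.  0. -1.]
upright pred from [400.32108892 192.6984316 ] tip [319.72176465 516.6435259 ]
```

View pics/g5.png

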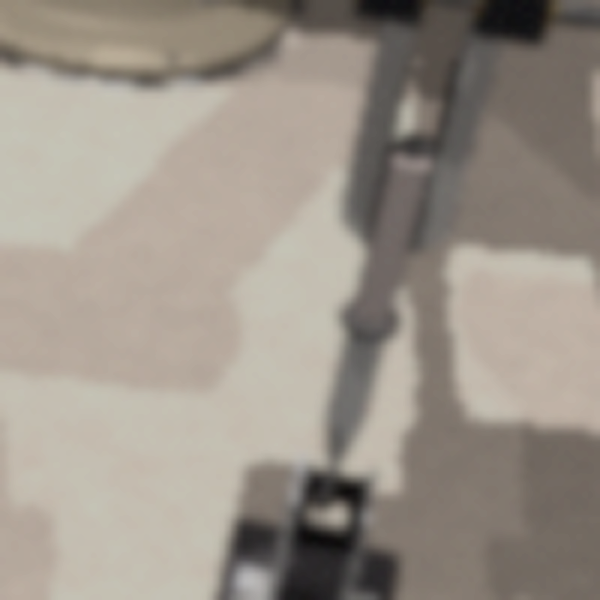

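The pen hangs nearly upright: handle at (405,160), collar at (370,320), needle entering the mouth at (335,465). I'll lift it clear and measure its tilt.

Emit:
arm_command([
  [0,0,0,-0.3,0],
  [0,0,0,-0.7,0],
  [0,0,0,-1.2,0],
  [0,0,0,-1.8,0],
  [0,0,0,-2,0],
  [0,0,0,-2,0],
  [0,0,0,-2,0],
  [0,0,0,-2,0],
  [0,0,0,-2,0],
  [0,0,0,-2,0],
])

```text
time_s: 16.98
position: [0.4852, 0.3029, 0.2712]
orientation: [[0.966, 0.259, -0.002], [0.259, -0.966, -0.001], [-0.002, 0.0, -1.0]]
contact_force: [-0.1, -0.5, 0.5]
grip_width: 0.0135
gripper_force: 30.0
```

```bash
python3 - <<'E'
from h import *
to([.5,.3,.1206],15)
fs=[grab_frame('scene') for _ in range(4)];s=fs[0];im=np.mean([f['image'].astype(float) for f in fs],0)
s['depth']=np.median([f['depth'] for f in fs],0);C=cloud(s);np.savez('s2.npz',**s)
p=r.get_obs()['position']+[0,0,.005]
d=C-p
m=(np.hypot(d[...,0],d[...,1])<.03)&(d[...,2]<-.03)&(d[...,2]>-.17)
R=np.array(r.get_obs()['orientation']);Q=d[m]
x=Q@R[:,0];y=Q@R[:,1];z=Q[:,2];print(len(Q))
print('slope x/z',np.polyfit(z,x,1),'y/z',np.polyfit(z,y,1),'deg',np.degrees(np.arctan(np.polyfit(z,x,1)[0])))
for a in np.arange(-.16,-.03,.015):
    k=(z>a)&(z<a+.015);print(round(a,3),k.sum(),(np.median(x[k])*1e3).round(1) if k.any() else '',(np.median(y[k])*1e3).round(1) if k.any() else '')
a=pj(s,p);b=pj(s,p-[0,0,.1525]);u,v=int(a[0])-40,int(a[1])-20;print('pred',(a-[u,v]+.5)*6,'tip',(b-[u,v]+.5)*6)
save(np.clip(cv2.resize(im[v:v+100,u:u+80],None,fx=6,fy=6,interpolation=cv2.INTER_CUBIC)*1.5,0,255).astype(np.uint8),'g6.png');print(u,v)
E
```

```text
t 16.98 pos [0.4852 0.3029 0.2712] yaw 14.99 F [-0.1 -0.5  0.5] w 0.013491216165897008 g 29.999816715717316 -> cmd [0.554 0.266 6.025] spin -0.0 tz [-0.002 -0.001 -1.   ]
247
slope x/z [0.09932006 0.01895603] y/z [ 7.32562049e-03 -1.23157205e-05] deg 5.672018308348707
-0.16 9 2.6 -0.1
-0.145 7 2.6 -1.2
-0.13 9 5.5 -1.0
-0.115 25 9.0 -0.9
-0.1 34 10.9 -0.6
-0.085 37 12.2 -0.3
-0.07 35 13.4 -0.7
-0.055 64 14.2 -0.1
-0.04 27 15.2 -0.1
pred [243.957801   127.61911655] tip [157.61830248 473.03147617]
391 161
```

View pics/g6.png

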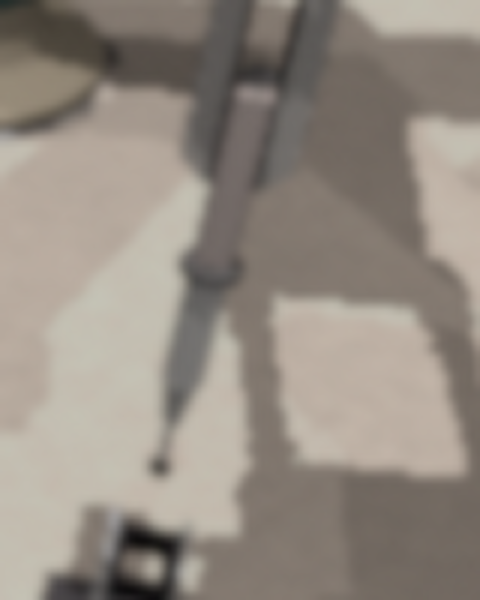

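The pen hangs clear with its cup at crop (160,465) and collar at (212,270). Depth on the flat faces shows it leaning about 4°, tip toward −x, with no sideways tilt. I'll dip back into the mouth and push another 12 mm to finish the turn.

Emit:
arm_command([
  [0,0,0,0.7,0],
  [0,0,0,1.4,0],
  [0,0,0,1.8,0],
  [0,0,0,1.9,0],
  [0,0,0,1.9,0],
  [0,-0.15,0,1.9,0],
  [0,-0.3,0,1.9,0],
  [0,-0.5,0,1.9,0],
  [0,-0.5,0,1.9,0],
  [0,-0.5,0,1.9,0],
])

```text
time_s: 18.02
position: [0.4746, 0.3003, 0.2258]
orientation: [[0.966, 0.259, 0.004], [0.259, -0.966, 0.001], [0.004, -0.0, -1.0]]
contact_force: [2.7, 1.4, 0.5]
grip_width: 0.0139
gripper_force: 30.0
```

Emit:
arm_command([
  [0,0,0,0,0],
  [0,0.02,0,-0.4,0],
  [0,0.02,0,-0.8,0],
  [0,0.02,0,-1.4,0],
  [0,0.02,0,-2,0],
  [0,0.02,0,-2,0],
  [0,0.02,0,-2,0],
  [0,0.02,0,-2,0],
  [0,0.02,0,-2,0],
  [0,0.02,0,-2,0],
])

```text
time_s: 18.85
position: [0.4734, 0.2998, 0.2736]
orientation: [[0.966, 0.259, -0.002], [0.259, -0.966, -0.001], [-0.002, 0.0, -1.0]]
contact_force: [-0.6, -0.0, -0.2]
grip_width: 0.0139
gripper_force: 30.0
```

```bash
cat > tilt.py <<'E'
from h import *
fs=[grab_frame('scene') for _ in range(6)];s=fs[0]
D=np.stack([f['depth'] for f in fs]);s['depth']=np.median(D,0);s['image']=np.mean([f['image'].astype(float) for f in fs],0);C=cloud(s);np.savez('s2.npz',**s)
o=r.get_obs();p=o['position']+[0,0,.005];R=np.array(o['orientation']);d=C-p
m=(np.abs(d@R[:,1])<.006)&(np.abs(d@R[:,0])<.03)&(d[...,2]<-.025)&(d[...,2]>-.17)
Q=d[m];x=Q@R[:,0];y=Q@R[:,1];z=Q[:,2]
k=(z>-.1)&~((z>-.066)&(z<-.045))
f=np.polyfit(z[k],x[k],1);res=np.abs(x-np.polyval(f,z));k&=res<.004;f=np.polyfit(z[k],x[k],1)
print('tilt deg',np.degrees(np.arctan(f[0])),'axis at grasp mm',f[1]*1e3-7,'tip pred x mm',(np.polyval(f,-.15)-.007)*1e3,k.sum())
for a in np.arange(-.17,-.025,.01):
    k=(z>a)&(z<a+.01);print(round(a,3),k.sum(),(np.median(x[k])*1e3).round(1) if k.any() else '')
E
python3 tilt.py; python3 -c "
from h import *
to([.5035,-.0124,.27],15)"
```

```text
tilt deg -0.021220428931824267 axis at grasp mm 11.483674134080736 tip pred x mm 11.53922908965279 127
-0.17 0 
-0.16 0 
-0.15 11 13.0
-0.14 5 13.2
-0.13 7 13.5
-0.12 13 15.6
-0.11 18 17.4
-0.1 21 18.5
-0.09 23 18.5
-0.08 23 18.8
-0.07 24 18.3
-0.06 25 20.1
-0.05 24 18.5
-0.04 26 18.2
-0.03 12 18.7
t 19.15 pos [0.474  0.3    0.2743] yaw 14.99 F [ 0.3 -0.7 -0.4] w 0.013454979078320653 g 29.99990075826645 -> cmd [-2.093 12.378  0.175] spin -0.0 tz [-0. -0. -1.]
```

Tilt now measures about 0°. I'm carrying it above the substrate, with the tip estimated about 10 mm ahead of the TCP in tool x.

Emit:
arm_command([
  [0,-0.2,0.8,0,0],
  [0,-0.4,2,0,0],
  [0,-0.7,3.4,0,0],
  [0,-1,4.9,0,0],
  [0,-1.3,6.4,0,0],
  [0,-1.6,7.9,0,0],
  [0,-1.9,9.4,0,0],
  [0,-2.2,10.8,0,0],
  [0,-2.4,11.8,0,0],
  [0,-2.5,12.4,0,0],
])

```text
time_s: 19.98
position: [0.4938, -0.0186, 0.2746]
orientation: [[0.967, 0.256, 0.0], [0.256, -0.967, -0.001], [-0.0, 0.001, -1.0]]
contact_force: [0.1, -0.7, -1.1]
grip_width: 0.0136
gripper_force: 30.0
```

Emit:
arm_command([
  [0,0,0,0,0],
  [0,0,0,0,0],
  [0,0,0,0.2,0],
  [0,0,0,0.4,0],
  [0,0,0,0.7,0],
  [0,0,0,1,0],
  [0,0,0,1.4,0],
  [0,0,0,1.6,0],
  [0,0,0,1.6,0],
  [0,0,0,1.6,0],
])

```text
time_s: 20.82
position: [0.4936, -0.0154, 0.234]
orientation: [[0.966, 0.259, -0.001], [0.259, -0.966, 0.0], [-0.001, -0.001, -1.0]]
contact_force: [-0.2, 0.9, 0.1]
grip_width: 0.0135
gripper_force: 30.0
```

```bash
python3 tilt.py; python3 - <<'E'
from h import *
to([.4938,-.015,.2125],15)
s=dict(np.load('s2.npz'));p=r.get_obs()['position']+[0,0,.005];R=np.array(r.get_obs()['orientation'])
old=dict(np.load('scene.npz'))
O=np.array([250,150])
for n,q in(('sub',[.5035,-.0124,.041]),('sub+25',[.5035,-.0124,.066]),('tip off10',p-[0,0,.1525]+.010*R[:,0]),('off5',p-[0,0,.1525]+.005*R[:,0])):print(n,pj(s,q),((pj(s,q)-O+.5)*7).round(0))
f=lambda i:np.clip(cv2.resize(i[150:235,250:325],None,fx=7,fy=7,interpolation=cv2.INTER_CUBIC)*1.5,0,255).astype(np.uint8)
save(f(s['image']),'g7.png')
# substrate yellow centre in old scene image
im=old['image'];b=im[...,0]-im[...,2];w=b[222:240,285:312];d=np.clip(w-np.median(w)-.4*(w.max()-np.median(w)),0,None);yy,xx=np.mgrid[222:240,285:312];c=((xx*d).sum()/d.sum(),(yy*d).sum()/d.sum());print('yellow scene',c,world(old,*c,z=.041))
E
```

```text
tilt deg -0.11285791637696149 axis at grasp mm 11.822659390874023 tip pred x mm 12.118121107150989 83
-0.17 0 
-0.16 1 14.3
-0.15 8 13.8
-0.14 3 12.7
-0.13 4 14.7
-0.12 11 15.8
-0.11 11 18.2
-0.1 17 19.0
-0.09 15 18.9
-0.08 15 18.8
-0.07 14 19.1
-0.06 15 21.6
-0.05 14 19.0
-0.04 15 19.2
-0.03 8 18.9
t 21.12 pos [ 0.4942 -0.0157  0.235 ] yaw 14.98 F [0.3 0.1 0.4] w 0.013668680088797923 g 29.999828338623047 -> cmd [-0.009 -0.03   0.899] spin -0.0 tz [ 0.001 -0.    -1.   ]
sub [297.29685067 224.64656339] [335. 526.]
sub+25 [297.52051903 217.25912463] [336. 474.]
tip off10 [297.43905914 210.73389013] [336. 429.]
off5 [298.03539371 209.75917722] [340. 422.]
yellow scene (np.float64(299.10385468574174), np.float64(228.9279858543642)) [0.5169591  0.00253037 0.041     ]
```

View pics/g7.png

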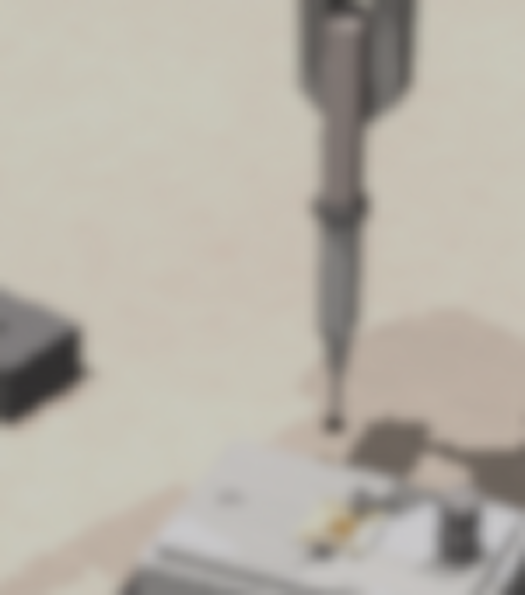

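The pen is upright over the stage with its cup end at crop (333,428). The pinned knob is at (462,525) and the substrate's yellow pad at (340,526). I'll compare cup and substrate through the same camera's depth so any bias cancels.

```bash
python3 - <<'E'
from h import *
s=dict(np.load('s2.npz'));C=cloud(s);p=r.get_obs()['position']
old=dict(np.load('scene.npz'));D=cloud(old)
U=lambda x,y:(250+x/7-.5,150+y/7-.5)
u,v=U(340,526)
print('sub z=.041:',world(s,u,v,z=.041),'by depth',np.median(D[int(v)-3:int(v)+4,int(u)-3:int(u)+4].reshape(-1,3),0), 'plane z', np.median(D[222:238,288:310,2]))
# known: pt at depth vs ray z=.041 tells depth bias
zz=np.array([np.linalg.norm(D[y,x]-old['eye'])-np.linalg.norm(world(old,x,y,z=.0405)-old['eye']) for y in range(222,238) for x in range(288,310)]);print('range bias',np.median(zz))
u,v=U(333,424);print(u,v)
for y in range(208,213): print(y,[(x,(C[y,x]*1e3).round(0).tolist()) for x in (296,297,298)])
E
```

```text
sub z=.041: [ 0.50223481 -0.01067374  0.041     ] by depth [ 0.50065568 -0.01150781  0.04131826] plane z 0.03996736166422454
range bias 0.0008739945371273317
297.07142857142856 210.07142857142856
208 [(296, [387.0, -94.0, 1.0]), (297, [509.0, -11.0, 100.0]), (298, [384.0, -88.0, 1.0])]
209 [(296, [390.0, -92.0, -0.0]), (297, [507.0, -12.0, 95.0]), (298, [502.0, -12.0, 93.0])]
210 [(296, [508.0, -15.0, 91.0]), (297, [508.0, -12.0, 93.0]), (298, [505.0, -10.0, 92.0])]
211 [(296, [509.0, -14.0, 89.0]), (297, [510.0, -11.0, 91.0]), (298, [508.0, -9.0, 90.0])]
212 [(296, [405.0, -82.0, 0.0]), (297, [403.0, -80.0, 0.0]), (298, [401.0, -77.0, -0.0])]
```

Emit:
arm_command([
  [0,-0.06,-0.07,0.1,0],
  [0,-0.12,-0.135,0.25,0],
  [0,-0.12,-0.135,0.4,0],
  [0,-0.12,-0.135,0.6,0],
  [0,-0.12,-0.135,0.75,0],
  [0,-0.12,-0.135,0.86,0],
  [0,-0.12,-0.135,0.86,0],
  [0,-0.12,-0.135,0.86,0],
  [0,-0.12,-0.135,0.86,0],
  [0,-0.12,-0.135,0.86,0],
])

```text
time_s: 21.95
position: [0.4903, -0.0131, 0.2132]
orientation: [[0.966, 0.259, 0.001], [0.259, -0.966, -0.0], [0.001, 0.0, -1.0]]
contact_force: [0.8, 0.5, -1.2]
grip_width: 0.0135
gripper_force: 30.0
```

```bash
python3 tilt.py|head -1; python3 - <<'E'
from h import *
s=dict(np.load('s2.npz'));C=cloud(s);to([.49,-.0125,.2135],15)
im=s['image'].mean(-1)
D=C[205:225,288:306];m=(D[...,2]>.055)&(D[...,2]<.085)&(np.hypot(D[...,0]-.503,D[...,1]+.012)<.02)
ys,xs=np.nonzero(m);
for y in np.unique(ys): k=ys==y;print(y+205,(xs[k]+288).tolist(),(D[y,xs[k]].mean(0)*1e3).round(1))
print('target px',pj(s,[.502,-.011,.066]))
E
```

```text
tilt deg 0.1520434563752168 axis at grasp mm 12.130124681098156 tip pred x mm 11.73207490877575 78
t 22.25 pos [ 0.4902 -0.0131  0.2132] yaw 14.99 F [-0.1  0.4 -0.9] w 0.013561737543882398 g 29.999856054782867 -> cmd [-0.001 -0.023 -0.014] spin -0.0 tz [ 0.  0. -1.]
213 [299] [503.   -8.4  81.5]
214 [299] [502.9  -8.3  78.2]
215 [299] [503.1  -8.1  75.1]
216 [298, 299, 300] [502.7  -8.2  71.5]
217 [298, 299, 300] [504.5  -7.   69.7]
target px [298.2534165  217.17474157]
```

Emit:
arm_command([
  [0,0.02,0.03,0,0],
  [0,0.02,0.05,0,0],
  [0,0.02,0.05,0,0],
  [0,0.02,0.05,0,0],
  [0,0.02,0.05,0,0],
  [0,0.02,0.05,0,0],
  [0,0.02,0.05,0,0],
  [0,0.02,0.05,0,0],
  [0,0.02,0.05,0,0],
  [0,0.02,0.05,0,0],
])

```text
time_s: 23.08
position: [0.4909, -0.0141, 0.2131]
orientation: [[0.966, 0.259, 0.0], [0.259, -0.966, 0.0], [0.0, -0.0, -1.0]]
contact_force: [-0.4, -0.1, 0.2]
grip_width: 0.0135
gripper_force: 30.0
```

```bash
python3 -c "
from h import *
to([.49,-.0125,.2135],15);print(abs(r.get_obs()['joint_vel']).max());print(r.sign_off())"
```

```text
t 23.08 pos [ 0.4909 -0.0141  0.2131] yaw 14.99 F [-0.4 -0.1  0.2] w 0.013464673738143876 g 29.99979078769684 -> cmd [-0.02  -0.072 -0.018] spin -0.0 tz [ 0.  0. -1.]
0.001198744875584786
the job is handed in; nothing more can be done
None
```

Handed in at 23.1 s: the locating pin is pushed home in the carrier hole and released, and the arm holds the pen still and upright (tilt under 1°), its tip an estimated 25 mm above the substrate and within about 2 mm of its centre; no verdict came back.

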